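# Arm the desktop laser engraver with its key

## Task

The blanks are in the laser engraver and it must be made ready to fire: first push its lid fully shut, then take its key (the one with the wide rectangular head) out of the key block, put it all the way into the key switch and turn it clockwise as far as it goes, to on. Leave the key in the switch, leave the other two keys standing in the block, and do not knock over the glue jar.

Things in the scene. Friction and masses are not known exactly. Their poses are not given: they have to be found in the camera images.
- engraver: Desktop laser engraver, fixed; grey case 260 mm deep (x), 360 mm wide (y), top at 123 mm. Origin: centre of its underside; x to its rear, y to its left, z up. Chamber with amber-window lid: its left 270 mm. Black control strip, 90 mm wide, along its right side: key switch towards the front and, 105 mm behind that, a red mushroom emergency stop standing 26 mm above the strip.
- lid (a joint): Lid, 225 mm long, 262 mm wide, 10 mm thick: 0 = shut (top 2 mm above the case), grows as it opens, rad. Hinged along its rear edge, the front edge swings up. A stiff hinge keeps it at any angle; it does not fall shut by itself. 1 to 3 N down on the front edge moves it, to a hard stop at 0.
- lid_hinge (a point): Middle of the lid's rear edge, on its outer face; moves with the lid. The hinge axis runs along the engraver's y, 5 mm from this point, square to the outer face and inwards (below it when shut).
- lid_edge (a point): Point on the outer (upper) face of the lid, middle of the black front frame bar (24 mm wide), 10 mm behind the front edge, 215 mm from the hinge.
- key_switch (a joint): Steel barrel of the key switch: 0 = off, grows clockwise seen from above, hard stop at 1.047 rad (60 degrees) = on, rad. Stays where it is left (friction 0.04 N m). It starts at off.
- switch_face (a point): Middle of the barrel's flat face: 25 mm diameter, facing up, 8 mm above the control strip, level with its 37 mm steel bezel. z up, the turning axis; x along the keyway (turns with the barrel; at off it is the engraver's x). Keyway 14 mm long, 5.8 mm wide, 25 mm deep, straight down, edges broken by 1 mm. Two white marks beside it: rear = off, right = on.
- laser_key: Key, 30 g, blade down in a slot of the block. Black rectangular head 32 (x) by 9 (y) mm, 4 to 38 mm above the origin; steel shoulder, 18 mm diameter, 0 to 4; blade 12 (x) by 4 (y), 22 mm long, last 6 tapering to 8 by 1.8. Origin: underside of the shoulder, which rests on the block, or on the barrel's face when fully in; z up. Fits either way round; 10 degrees of turning play in the keyway.
- round_key: A cupboard key in the same block, same blade and origin; round black head of 28 mm diameter. Leave it.
- slim_key: A cash-tin key in the same block, same blade and origin; narrow black head 13 mm wide. Leave it.
- key_block: Plywood block 200 mm long (its x) by 60 mm by 40 mm high, fixed to the table, origin under its centre. Three equal slots at x = -64, 0 and 64 mm, 15 mm (x) by 7 mm, 30 mm deep; the keys stand in them with heads in line with the block's length; which key is in which slot varies.
- glue_jar: White glue jar, 66 mm diameter, 85 mm high, loose, standing behind the key block and right of the engraver. Origin: centre of its underside, z up.
There are look-alikes about, which are no part of the job. Leave any blue or orange look-alike of the laser_key alone.

How it is judged:
On the way, in this order (a step that is already met when the one before it is completed fails the run):
1. the lid is fully shut, with the switch still off (value of joint lid below 0.035 rad and value of joint key_switch below 0.15 rad), for 0.2 s.
2. the key is all the way in the switch, which is still off (z of laser_key in the frame of switch_face below 0.004 m and horizontal distance between laser_key and switch_face below 0.004 m and angle between laser_key's own z axis and vertical below 0.12 rad and value of joint key_switch below 0.2 rad and value of joint lid below 0.035 rad), for 0.1 s.
3. the key is turned clockwise to on (value of joint key_switch above 0.92 rad and z of laser_key in the frame of switch_face below 0.004 m), for 0.2 s.
At the end, for the whole second after the job is handed in: Lid shut (within 0.035 rad); laser key in the switch, shoulder within 4 mm of the barrel's face and axis, upright within 0.12 rad, at rest; switch on (over 0.92 of its 1.047 rad); the other keys in their slots (moved under 10 mm); glue jar upright within 0.3 rad (all of step 3 and value of joint lid below 0.035 rad and horizontal distance between laser_key and switch_face below 0.004 m and angle between laser_key's own z axis and vertical below 0.12 rad and linear speed of laser_key below 0.02 m/s and distance of each of round_key, slim_key from where it was at the start of the episode below 0.01 m and angle between glue_jar's own z axis and vertical below 0.3 rad); the robot touches nothing.
It fails at once if the switch is turned on while the lid is open (value of joint key_switch above 0.5 rad and value of joint lid above 0.1 rad).
It fails at once if another key is taken out of its slot (distance of any of round_key, slim_key from where it was at the start of the episode above 0.02 m).
It fails at once if the glue jar is knocked over (angle between glue_jar's own z axis and vertical above 0.6 rad).
It also fails if it takes over 61 s, if anything falls off the work surface, if the arm or the gripper's body presses on something with over 40 N, if the wrist force passes 120 N, or if a joint passes its speed limit or range.

## Robot

A 6-joint arm with a two-finger parallel gripper is mounted at the origin on the work surface. World frame = base frame: x ahead of the robot, y to its left, z up, the work surface at z = 0. Lengths are in m, angles in rad, forces in N, time in s.
With the tool pointing down it reaches from about 0.375 to 0.925 m from the base axis. Payload 5.7 kg.
Tool frame: the origin (TCP) lies midway between the tips of the shut fingers; the grasp point (between the pads) lies 19 mm behind it (env.grip_depth is the distance from the TCP to the grasp point, in m); z points along the fingers, y is the line along which they close (so a half turn about z gives the same grasp; the last joint's range is limited). The gripper opens to 88 mm and grips with 3 to 60 N. Pads are 20 mm wide; open, the fingers measure 115 mm over their backs; the gripper's body (75 mm by 178 mm) begins 61 mm behind the grasp point.
Start: joints at [1.187, 0.359, 1.51, -0, 1.272, -0.115], TCP at [0.159, 0.578, 0.223] pointing down, gripper open.
Joint ranges: [-2.97, 2.97], [-1.01, 2.36], [0.21, 2.38], [-0.96, 4.11], [0.2, 2.71], [-2.98, 2.98]. Speed limits (rad/s): [2.39, 2.39, 3.14, 3.14, 3.14, 3.14].

## Interface

Orientations are given as a 3x3 rotation matrix whose columns are the frame's x, y, z axes.
In Python, from rig import env gives the robot as it stands. The module is installed in compiled form; this text tells all that it offers.
- The arm moves only by the tool move_arm, never from a script. Its argument "plan" is a list that holds one entry, the list of rows, each a list of 7 numbers: the shift along the world's x, y, z as a fraction of full scale, then the turn, a rotation vector about the world's x, y, z as a fraction of full scale, then the opening, from -1 (shut) to 1 (fully open), so that 0 is half open. In form: [[[dx, dy, dz, rx, ry, rz, fingers], ...]]. A call has exactly 5 rows; each row is the pose to reach, as a shift and turn from the pose commanded when the call began; what a row does not reach only later rows make up. Full scale, the value 1, is 0.8 m for a shift and 0.5 rad for a turn. A row lasts 1/12 s, in which the tool goes at most 41.7 mm and 7.16 degrees, less where a joint would pass 70% of its speed; a pose out of reach is approached as far as the arm can. A call with a number of a shift or a turn outside -1 to 1 is refused whole. A call with a gripper value outside its range is refused whole. The fingers move at their own pace and stop on an object; the grip force is fixed at half the most. Time passes only in rows, so rows that repeat a pose let the fingers close, or fill a call up. It gives the time, the measured TCP pose, the force, the opening and the grip force at its end, in the units of the state.
- env.observe(): the state, without advancing time (a new reading comes with each control period).
- env.capture(name): name is "side" or "top" or "wrist"; returns the picture (400x640x3 uint8, blue, green, red); there is no depth.
- env.camera_info(name): a dict with "mtx" (3x3 intrinsics, pixels), "k1" (the pictures are not rectified: a ray, as slopes to the right and down, at radius r is drawn at 1 + k1 r^2 times it, then the intrinsics apply), "rvec" (rotation vector, rad) and "tvec" (3), from world to camera coordinates, as OpenCV has them; the wrist camera has in their place "tool_from_camera" (4x4, takes a point from camera to tool coordinates, whose origin is the TCP and whose axes are the flange's). Camera axes: x right, y down, z forward; pixel columns grow to the right and rows downward; lengths in m; the calibration is good to about 2 mm. A picture is of the moment at which its call begins: read the wrist's pose just before it. camera_info takes no time and is no camera call.
- env.finish_job(): hands the job in; it is judged then, once.
Trained networks look in the newest picture that a camera, given by its name, has taken for a name from the list of things; names that differ only in an ending like _2 or _b are one class to them, and where a whole thing is asked for, a point or a joint stands for the part that bears it (a point fixed in the world has none). Each returns a list of dicts, best first, with "confidence" (0 to 1); they miss things now and then, are a little off and sometimes report something else, mostly with a low value. They report only what shows in the picture. A call takes as long as a camera call. They do not tell look-alikes from the thing itself.
- env.regions_of(camera, target): "pixels" (400x640 bool, what is visible of it).
- env.pinpoint(camera, target): "centre" ([x, y, z] in m, in the coordinates of the camera as it stood for that picture, good to about 4 mm: a listed point, or the origin of a listed thing).
The state is a dict: "t": time; "joints": joint angles; "dq": joint speeds; "tau": joint torques, N m; "position": TCP position; "tool_rot": TCP orientation; "ft_force": force on the tool from outside, world axes, zero at the start; "wrist_torque": the same for the moment, N m; "grip_width": opening from 0.0 (shut) to 1.0 (fully open); "finger_force": force on a finger pad.
Only numpy, scipy, OpenCV 4.12 (cv2) and the standard library are available. Lean on these libraries where they do the work, as an engineer would, in place of code of your own. Each camera call takes 0.05 s, during which the arm holds its last target. There are 200 camera calls.

## Working session

There is one attempt and no reset: what is moved stays moved. The work goes in short steps, Python scripts to look and compute and a tool call to move; the robot and the scene stay as the last step left them, time stands still between calls to the robot, and variables do not carry over. Pictures are saved under pics/ and viewed, at most 10 in all, crops included, and the job is handed in when it is done.

Besides the shell and the picture viewer there is one more tool, called by a JSON object that holds its "api" and its "payload". move_arm: Moves the arm, as the interface text tells. Shift numbers are shares of 0.8 m and turn numbers shares of 0.5 rad, none past 1 either way. Its arguments: {"type":"object","properties":{"plan":{"type":"array"}},"required":["plan"]}

```bash
mkdir -p pics
cat > h.py <<'E'
import numpy as np, cv2
from rig import env
def cam(name):
    c=env.camera_info(name)
    if name=='wrist':
        s=env.observe(); T=np.eye(4); T[:3,:3]=s['tool_rot']; T[:3,3]=s['position']
        W=T@np.array(c['tool_from_camera'])
    else:
        R=cv2.Rodrigues(np.array(c['rvec'],float))[0]; W=np.eye(4); W[:3,:3]=R.T; W[:3,3]=-R.T@np.array(c['tvec']).ravel()
    return np.array(c['mtx']),c['k1'],W
def proj(c,p):
    K,k1,W=c; p=(np.atleast_2d(p)-W[:3,3])@W[:3,:3]; s=p[:,:2]/p[:,2:]; s=s*(1+k1*(s**2).sum(1,keepdims=True))
    return s@np.diag([K[0,0],K[1,1]])+K[:2,2]
def ray(c,uv):
    K,k1,W=c; d=(np.atleast_2d(uv)-K[:2,2])/[K[0,0],K[1,1]]; s=d.copy()
    for _ in range(20): s=d/(1+k1*(s**2).sum(1,keepdims=True))
    r=np.c_[s,np.ones(len(s))]@W[:3,:3].T
    return W[:3,3],r
def atz(c,uv,z):
    o,r=ray(c,uv); return o+r*((z-o[2])/r[:,2:])
def pin(name,t,c):
    return [(round(d['confidence'],2),(c[2]@np.r_[d['centre'],1])[:3].round(4)) for d in env.pinpoint(name,t)]
E
python3 - <<'E'
from h import *
print(env.observe(), env.grip_depth)
ims=[]
for n in ['top','side']:
    im=env.capture(n); cv2.imwrite(f'pics/{n}0.png',im); c=cam(n); print(n,c[2][:3,3])
    for t in ['engraver','lid_hinge','lid_edge','switch_face','laser_key','round_key','slim_key','key_block','glue_jar']:
        r=pin(n,t,c); print(t,[(a,b,proj(c,b)[0].round()) for a,b in r])
E
```

```text
{'t': 0.0, 'joints': array([ 1.18688674e+00,  3.59519836e-01,  1.51145989e+00, -4.36714466e-06,
        1.27248559e+00, -1.15115299e-01]), 'dq': array([ 0.00097401, -0.00055777, -0.0007266 , -0.00098947,  0.00187352,
        0.0005325 ]), 'tau': array([ 5.92852721e-04, -5.15347266e+01, -2.70738405e+01,  6.74118474e-02,
        3.43077967e-02, -1.63324480e-04]), 'position': array([0.15909276, 0.57779031, 0.22179032]), 'tool_rot': array([[-9.64092065e-01,  2.65567323e-01, -6.97534768e-04],
       [ 2.65568155e-01,  9.64090522e-01, -1.73791638e-03],
       [ 2.10952858e-04, -1.86075442e-03, -9.99998247e-01]]), 'ft_force': array([ 0.14835909,  0.18769906, -0.45674211]), 'wrist_torque': array([-0.03142176, -0.01716814,  0.02585983]), 'finger_force': 0.0, 'grip_width': 1.0000008328518655} 0.0187
top [ 0.40649593 -0.05758588  1.14681981]
engraver [(0.37, array([0.5274, 0.2483, 0.2599]), array([150., 217.]))]
lid_hinge [(0.83, array([0.693 , 0.2408, 0.1273]), array([179., 149.]))]
lid_edge [(0.85, array([0.5284, 0.2474, 0.2632]), array([150., 217.]))]
switch_face [(0.64, array([0.5333, 0.066
[... 943 characters left out ...]
0.7239, -0.1646, -0.0028]), array([382., 220.]))]
lid_edge [(0.8, array([0.5294, 0.243 , 0.2595]), array([222., 104.]))]
switch_face [(0.57, array([0.5305, 0.0672, 0.1287]), array([268., 172.]))]
laser_key [(0.79, array([ 0.6382, -0.3277,  0.0099]), array([411., 263.])), (0.5, array([ 0.4136, -0.2614,  0.0096]), array([325., 298.])), (0.48, array([ 0.5171, -0.2608,  0.0405]), array([357., 265.]))]
round_key [(0.55, array([ 0.4972, -0.323 ,  0.0384]), array([371., 284.]))]
slim_key []
key_block [(0.8, array([ 0.5192, -0.2625,  0.0022]), array([357., 276.]))]
glue_jar [(0.88, array([ 0.7213, -0.1645, -0.0053]), array([381., 221.])), (0.36, array([0.5272, 0.2413, 0.2607]), array([222., 104.]))]
```

View pics/top0.png

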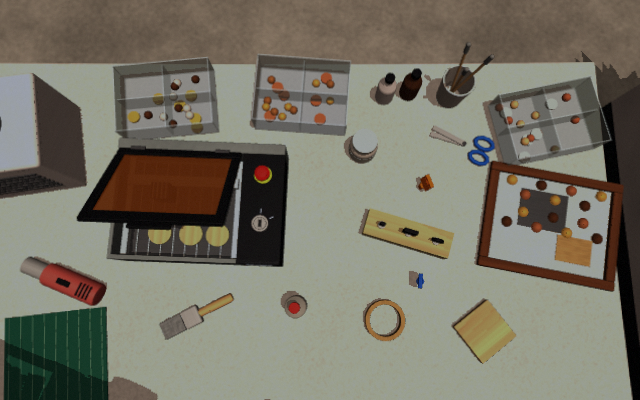

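View pics/side0.png

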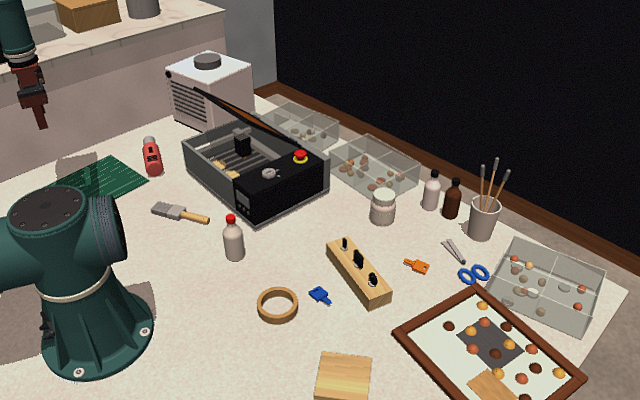

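The top view shows three keys standing in the block: (381,224) narrow, (409,232) wide and (437,240) round. Loose look-alikes lie outside it, orange at (426,183) and blue at (419,280). The lid is open by about 0.7 rad, with its edge at (150,217). I'll do the lid first.

{"api": "move_arm", "payload": {"plan": [[[0.036, -0.033, 0.02, 0, 0, -0.2, -1], [0.072, -0.066, 0.04, 0, 0, -0.4, -1], [0.108, -0.1, 0.055, 0, 0, -0.6, -1], [0.144, -0.133, 0.07, 0, 0, -0.8, -1], [0.18, -0.166, 0.08, 0, 0, -1, -1]]]}}

```text
t: 1.42
position: [0.3046, 0.4447, 0.288]
tool_rot: [[-0.716, 0.698, 0.001], [0.698, 0.716, 0.001], [-0.0, 0.002, -1.0]]
ft_force: [1.0, 1.2, -0.3]
grip_width: 0.662
finger_force: 0.0
```

{"api": "move_arm", "payload": {"plan": [[[0.036, -0.033, 0.01, 0, 0, -0.2, -1], [0.072, -0.066, 0.02, 0, 0, -0.4, -1], [0.108, -0.1, 0.03, 0, 0, -0.6, -1], [0.144, -0.133, 0.035, 0, 0, -0.8, -1], [0.18, -0.166, 0.04, 0, 0, -1, -1]]]}}

```text
t: 1.83
position: [0.4486, 0.3113, 0.3194]
tool_rot: [[-0.293, 0.956, 0.001], [0.956, 0.293, 0.001], [0.0, 0.001, -1.0]]
ft_force: [0.6, 0.4, 0.0]
grip_width: 0.284
finger_force: 0.0
```

{"api": "move_arm", "payload": {"plan": [[[0.03, -0.028, 0, 0, 0, -0.2, -1], [0.06, -0.056, 0, 0, 0, -0.4, -1], [0.091, -0.083, 0, 0, 0, -0.6, -1], [0.091, -0.083, 0, 0, 0, -0.8, -1], [0.091, -0.083, 0, 0, 0, -1, -1]]]}}

```text
t: 2.25
position: [0.5217, 0.2447, 0.3184]
tool_rot: [[0.205, 0.979, -0.0], [0.979, -0.205, -0.0], [-0.0, -0.0, -1.0]]
ft_force: [-0.4, -0.1, 0.3]
grip_width: 0.004
finger_force: 0.0
```

{"api": "move_arm", "payload": {"plan": [[[0.017, 0, -0.03, 0, 0, 0, -1], [0.017, 0, -0.066, 0, 0, 0, -1], [0.0, 0, -0.095, 0, 0, 0, -1], [-0.012, 0, -0.115, 0, 0, 0, -1], [-0.025, 0, -0.148, 0, 0, 0, -1]]]}}

```text
t: 2.67
position: [0.5012, 0.2468, 0.2008]
tool_rot: [[0.197, 0.98, 0.003], [0.98, -0.197, 0.001], [0.002, 0.003, -1.0]]
ft_force: [1.0, 0.6, 1.7]
grip_width: 0.005
finger_force: 0.9
```

{"api": "move_arm", "payload": {"plan": [[[-0.006, 0, -0.02, 0, 0, 0, -1], [-0.01, 0, -0.04, 0, 0, 0, -1], [-0.013, 0, -0.06, 0, 0, 0, -1], [-0.014, 0, -0.08, 0, 0, 0, -1], [-0.014, 0, -0.09, 0, 0, 0, -1]]]}}

```text
t: 3.08
position: [0.4877, 0.2461, 0.1267]
tool_rot: [[0.197, 0.98, -0.002], [0.98, -0.197, -0.001], [-0.001, -0.002, -1.0]]
ft_force: [0.0, -0.3, 0.9]
grip_width: 0.007
finger_force: 0.5
```

{"api": "move_arm", "payload": {"plan": [[[0, 0, -0.005, 0, 0, 0, -1], [0, 0, -0.008, 0, 0, 0, -1], [0, 0, -0.01, 0, 0, 0, -1], [0, 0, -0.01, 0, 0, 0, -1], [0, 0, -0.01, 0, 0, 0, -1]]]}}

```text
t: 3.5
position: [0.4879, 0.2462, 0.1248]
tool_rot: [[0.196, 0.981, -0.001], [0.981, -0.196, -0.0], [-0.0, -0.001, -1.0]]
ft_force: [-14.9, -6.0, 42.3]
grip_width: 0.004
finger_force: 20.8
```

{"api": "move_arm", "payload": {"plan": [[[0, 0, 0.05, 0, 0, 0, -0.2], [0, 0, 0.1, 0, 0, 0, -0.2], [0, -0.03, 0.14, 0, 0, 0, -0.2], [0, -0.06, 0.18, 0, 0, 0, -0.2], [0, -0.09, 0.22, 0, 0, 0, -0.2]]]}}

```text
t: 3.92
position: [0.489, 0.1739, 0.2987]
tool_rot: [[0.196, 0.981, 0.001], [0.981, -0.196, 0.0], [0.001, 0.001, -1.0]]
ft_force: [0.9, 0.1, 0.1]
grip_width: 0.347
finger_force: 0.0
```

{"api": "move_arm", "payload": {"plan": [[[0, -0.05, 0, 0, 0, 0, -0.2], [0, -0.1, 0, 0, 0, 0, -0.2], [0, -0.13, 0, 0, 0, 0, -0.2], [0, -0.13, 0, 0, 0, 0, -0.2], [0, -0.13, 0, 0, 0, 0, -0.2]]]}}

```text
t: 4.33
position: [0.4893, 0.0695, 0.2969]
tool_rot: [[0.2, 0.98, 0.001], [0.98, -0.2, 0.0], [0.001, 0.001, -1.0]]
ft_force: [0.8, 0.1, 0.0]
grip_width: 0.392
finger_force: 0.0
```

Run:
```python
from h import *
c=cam('wrist'); im=env.capture('wrist'); cv2.imwrite('pics/w1.png',im); print(c[2].round(3))
for t in ['switch_face','laser_key','engraver','lid_edge']:
    r=pin('wrist',t,c); print(t,[(a,b,proj(c,b)[0].round()) for a,b in r])
for n in ['top','side']:
    im=env.capture(n); cv2.imwrite(f'pics/{n}1.png',im); c=cam(n)
    for t in ['switch_face','lid_hinge','lid_edge']:
        print(n,t,pin(n,t,c))
```

```text
[[ 0.98  -0.194 -0.048  0.502]
 [-0.199 -0.95  -0.24   0.135]
 [ 0.001  0.245 -0.97   0.459]
 [ 0.     0.     0.     1.   ]]
switch_face [(0.81, array([0.5299, 0.0708, 0.13  ]), array([353., 173.]))]
laser_key [(0.76, array([ 0.417 , -0.2616,  0.006 ]), array([313., 359.]))]
engraver [(0.87, array([ 0.5824,  0.2015, -0.0045]), array([363.,  58.]))]
lid_edge [(0.62, array([0.472 , 0.2517, 0.1252]), array([261.,   2.]))]
top switch_face [(0.62, array([0.5322, 0.0654, 0.132 ])), (0.18, array([ 0.5396, -0.2006,  0.0418]))]
top lid_hinge [(0.94, array([0.6881, 0.2407, 0.1292]))]
top lid_edge [(0.77, array([0.4774, 0.2526, 0.1225])), (0.49, array([ 0.5199, -0.2606,  0.0406]))]
side switch_face [(0.42, array([0.5325, 0.0685, 0.1293]))]
side lid_hinge [(0.88, array([0.6914, 0.2386, 0.1249]))]
side lid_edge [(0.73, array([0.4756, 0.2468, 0.1264]))]
```

View pics/w1.png

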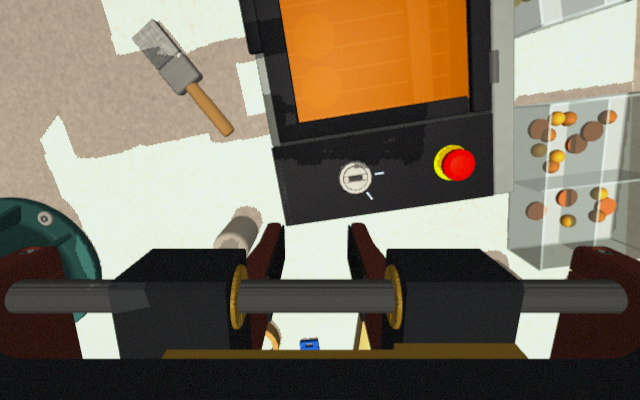

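Run:
```python
from h import *
z=.131
for n,f in [('wrist','w1'),('top','top1'),('side','side1')]:
    c=cam(n); im=cv2.imread(f'pics/{f}.png'); g=im.min(2)
    u=proj(c,[.531,.068,z])[0].round().astype(int); r=22 if n=='wrist' else 13
    m=np.zeros_like(g); m[u[1]-r:u[1]+r+1,u[0]-r:u[0]+r+1]=1
    b=((g>90)*m).astype(np.uint8)
    k,l,st,ce=cv2.connectedComponentsWithStats(b); i=1+st[1:,4].argmax()
    h=cv2.convexHull(np.argwhere(l==i)[:,::-1].astype(np.float32)); e=cv2.fitEllipse(h)
    print(n,st[i],e,atz(c,[e[0]],z).round(4))
c=cam('wrist'); p=atz(c,[[288,225],[495,193],[273,148]],.123); d=p[1]-p[0]; print(p.round(3),'yaw',np.degrees(np.arctan2(d[1],d[0])),np.linalg.norm(d))
im=cv2.imread('pics/w1.png'); a=cv2.resize(im[140:235,265:505],None,fx=3,fy=3,interpolation=2)
t=cv2.imread('pics/top0.png')[160:300,355:475]; t=cv2.resize(t,None,fx=2.2,fy=2.2,interpolation=2)
o=np.zeros((600,720,3),np.uint8); o[:285]=a; o[285:285+t.shape[0],:t.shape[1]]=t
s=cv2.resize(cv2.imread('pics/side0.png')[230:310,305:435],None,fx=3.4,fy=3.4,interpolation=2); o[290:290+s.shape[0],275:275+s.shape[1]]=s
cv2.imwrite('pics/crop1.png',o)
```

```text
wrist [339 162  33  32 768] ((355.03509521484375, 177.51145935058594), (31.76948356628418, 32.69171142578125), 61.392547607421875) [[0.5306 0.0675 0.131 ]]
top [255 216  13  15 113] ((261.23162841796875, 223.65643310546875), (11.10856819152832, 16.737733840942383), 28.884756088256836) [[0.5305 0.0623 0.131 ]]
side [262 168  16  10 110] ((269.5721130371094, 172.26136779785156), (9.335935592651367, 16.523290634155273), 83.45880126953125) [[0.5308 0.0603 0.131 ]]
[[0.447 0.026 0.123]
 [0.681 0.018 0.123]
 [0.45  0.115 0.123]] yaw -2.0682264602168505 0.23452587901788133
```

View pics/crop1.png

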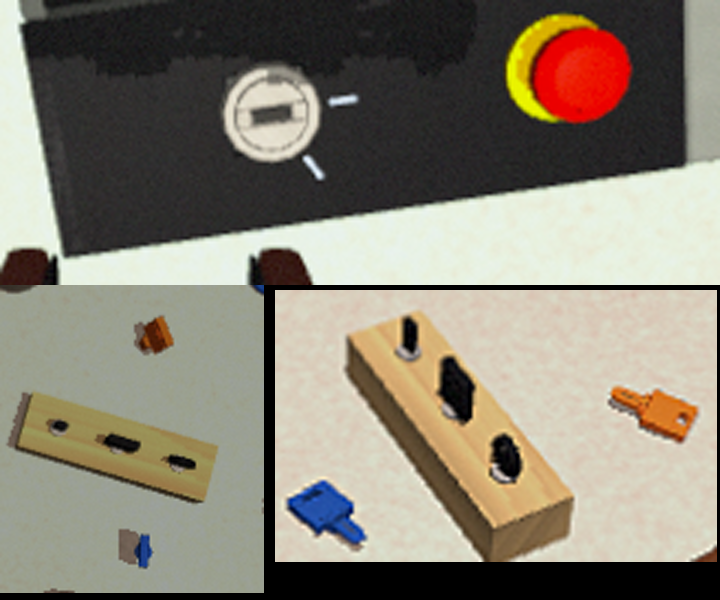

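The crops confirm it. In the block, (381,224) is the slim key, (437,240) the round key and (409,232) the wide rectangular black head, so the middle one is the laser key. The orange key at (426,183) and the blue one at (419,280) are look-alikes lying on the table. The lid is shut, and the keyway lies along the engraver's x.

{"api": "move_arm", "payload": {"plan": [[[0.005, -0.045, 0, 0, 0, -0.05, 0.3], [0.01, -0.09, 0, 0, 0, -0.1, 0.3], [0.015, -0.135, 0, 0, 0, -0.15, 0.3], [0.02, -0.18, -0.005, 0, 0, -0.2, 0.3], [0.024, -0.225, -0.01, 0, 0, -0.27, 0.3]]]}}

```text
t: 5.4
position: [0.5084, -0.1113, 0.2885]
tool_rot: [[0.328, 0.945, 0.001], [0.945, -0.328, -0.0], [0.0, 0.001, -1.0]]
ft_force: [1.2, 0.1, -0.1]
grip_width: 0.644
finger_force: 0.0
```

{"api": "move_arm", "payload": {"plan": [[[0.003, -0.045, -0.01, 0, 0, 0, 0.3], [0.006, -0.09, -0.02, 0, 0, 0, 0.3], [0.01, -0.135, -0.03, 0, 0, 0, 0.3], [0.0135, -0.1875, -0.04, 0, 0, 0, 0.3], [0.0135, -0.1875, -0.049, 0, 0, 0, 0.3]]]}}

```text
t: 5.82
position: [0.5197, -0.2667, 0.2485]
tool_rot: [[0.331, 0.944, 0.001], [0.944, -0.331, -0.004], [-0.004, 0.003, -1.0]]
ft_force: [0.9, -0.2, 0.2]
grip_width: 0.652
finger_force: 0.0
```

{"api": "move_arm", "payload": {"plan": [[[0, 0, 0, 0, 0, 0, 0.3], [0, 0, 0, 0, 0, 0, 0.3], [0, 0, 0, 0, 0, 0, 0.3], [0, 0, 0, 0, 0, 0, 0.3], [0, 0, 0, 0, 0, 0, 0.3]]]}}

```text
t: 6.23
position: [0.5192, -0.2584, 0.2498]
tool_rot: [[0.325, 0.946, 0.001], [0.946, -0.325, -0.0], [-0.0, 0.001, -1.0]]
ft_force: [-0.3, 0.6, 0.4]
grip_width: 0.65
finger_force: 0.0
```

Run:
```python
from h import *
c=cam('wrist'); im=env.capture('wrist'); cv2.imwrite('pics/w2.png',im)
for t in ['laser_key','round_key','slim_key']:
    r=pin('wrist',t,c); print(t,[(a,b,proj(c,b)[0].round()) for a,b in r])
for t in ['laser_key','round_key','slim_key']:
    for d in env.regions_of('wrist',t):
        m=d['pixels']; q=np.argwhere(m)[:,::-1]
        if m.sum()<20: continue
        print(t,d['confidence'],q.min(0),q.max(0),m.sum(),cv2.minAreaRect(q.astype(np.float32)))
print(env.observe()['position'])
```

```text
laser_key [(0.87, array([ 0.5155, -0.262 ,  0.0389]), array([314., 178.])), (0.83, array([ 0.6441, -0.3287,  0.0019]), array([420., 189.])), (0.66, array([ 0.418 , -0.2624,  0.0074]), array([246., 197.]))]
round_key [(0.51, array([ 0.5006, -0.3229,  0.0393]), array([319., 227.]))]
slim_key [(0.45, array([ 0.5349, -0.2005,  0.0403]), array([313., 124.]))]
laser_key 0.96 [223 168] [251 213] 758 ((239.38238525390625, 191.5294189453125), (44.86908721923828, 24.253562927246094), 75.96376037597656)
laser_key 0.73 [409 178] [443 217] 726 ((422.66217041015625, 195.52703857421875), (40.919166564941406, 24.412002563476562), 54.462318420410156)
laser_key 0.69 [310 166] [323 198] 299 ((316.5, 182.0), (32.0, 13.0), 90.0)
round_key 0.78 [311 221] [324 242] 191 ((317.5, 231.5), (21.0, 13.0), 90.0)
slim_key 0.47 [307 117] [322 131] 190 ((314.2500305175781, 124.25), (14.849241256713867, 14.142135620117188), 45.0)
[ 0.51900319 -0.25938621  0.24915001]
```

View pics/w2.png

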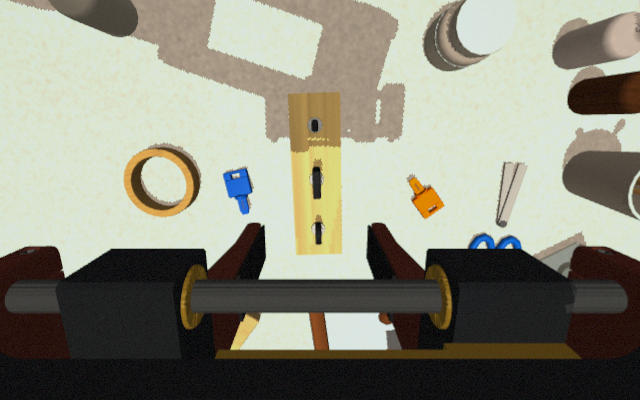

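Run:
```python
from h import *
c=cam('wrist'); im=cv2.imread('pics/w2.png')
pts=atz(c,[[289,93],[341,93],[297,253],[342,253]],.04); print(pts.round(4),pts.mean(0))
for a,b in [(2,0),(3,1)]:
    d=pts[b]-pts[a]; print('block yaw from y', np.degrees(np.arctan2(d[0],d[1])),np.linalg.norm(d))
g=im.max(2); m=(g[100:250,300:335]<75).astype(np.uint8)
k,l,st,ce=cv2.connectedComponentsWithStats(m)
for i in range(1,k):
    if st[i,4]>30:
        x,y,w,h=st[i,:4]+[300,100,0,0,0][:0] if 0 else st[i,:4]; x+=300;y+=100
        q=np.argwhere(l==i)[:,::-1]+[300,100]
        lo=q[q[:,1]<=y+1].mean(0); hi=q[q[:,1]>=y+h-2].mean(0)
        print(x,y,w,h,st[i,4],'mid z.078',atz(c,[q.mean(0),lo,hi],.078).round(4).tolist(),'z.06',atz(c,[q.mean(0)],.06).round(4))
# expected outlines for key at guess
p0=np.array([.519,-.2605,0]); a=np.radians(19); ex=np.array([np.sin(a),np.cos(a),0]); ey=np.array([-ex[1],ex[0],0])
print(proj(c,[p0+s*.016*ex+t*.0045*ey+[0,0,z] for z in(.044,.078) for s in(-1,1) for t in (-1,1)]).round(1).tolist())
cv2.imwrite('pics/crop2.png',cv2.resize(im[85:260,265:370],None,fx=3.4,fy=3.4,interpolation=0))
```

```text
[[ 0.5204 -0.1597  0.04  ]
 [ 0.5765 -0.1791  0.04  ]
 [ 0.4618 -0.3483  0.04  ]
 [ 0.517  -0.3674  0.04  ]] [ 0.51894308 -0.26364398  0.04      ]
block yaw from y 17.25452148268729 0.19750119043031922
block yaw from y 17.52420296709204 0.1974670247644847
312 120 6 12 66 mid z.078 [[0.5366, -0.2023, 0.078], [0.5379, -0.1978, 0.078], [0.5349, -0.2071, 0.078]] z.06 [[ 0.5364 -0.2026  0.06  ]]
313 167 8 32 228 mid z.078 [[0.5187, -0.2607, 0.078], [0.5235, -0.2453, 0.078], [0.5135, -0.2768, 0.078]] z.06 [[ 0.5176 -0.2642  0.06  ]]
315 222 6 22 110 mid z.078 [[0.5011, -0.3168, 0.078], [0.5045, -0.3053, 0.078], [0.4972, -0.3284, 0.078]] z.06 [[ 0.499  -0.3233  0.06  ]]
[[320.3, 189.3], [312.9, 189.3], [320.4, 163.1], [312.8, 163.1], [320.7, 196.1], [312.6, 196.1], [320.8, 167.5], [312.5, 167.5]]
```

View pics/crop2.png

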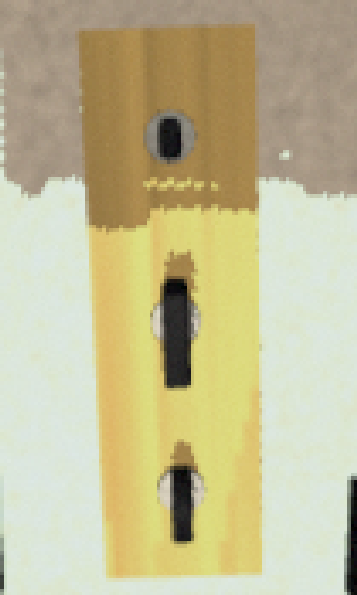

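{"api": "move_arm", "payload": {"plan": [[[0, -0.002, -0.04, 0, 0, 0.02, 0.1], [0, -0.004, -0.09, 0, 0, 0.05, 0.0], [0, -0.0045, -0.14, 0, 0, 0.05, 0.0], [0, -0.0045, -0.18, 0, 0, 0.05, 0.0], [0, -0.0045, -0.2, 0, 0, 0.05, 0.0]]]}}

```text
t: 7.0
position: [0.5166, -0.2617, 0.085]
tool_rot: [[0.303, 0.953, -0.005], [0.953, -0.303, 0.003], [0.002, -0.006, -1.0]]
ft_force: [-0.7, 0.2, -0.2]
grip_width: 0.501
finger_force: 0.0
```

{"api": "move_arm", "payload": {"plan": [[[0, 0, -0.02, 0, 0, 0, 0], [0, 0, -0.04, 0, 0, 0, 0], [0, 0, -0.052, 0, 0, 0, 0], [0, 0, -0.052, 0, 0, 0, 0], [0, 0, -0.052, 0, 0, 0, 0]]]}}

```text
t: 7.42
position: [0.5188, -0.2631, 0.0473]
tool_rot: [[0.303, 0.953, -0.001], [0.953, -0.303, 0.001], [0.0, -0.001, -1.0]]
ft_force: [0.3, -0.6, 0.1]
grip_width: 0.498
finger_force: 0.0
```

{"api": "move_arm", "payload": {"plan": [[[0, 0, 0, 0, 0, 0, -1], [0, 0, 0, 0, 0, 0, -1], [0, 0, 0, 0, 0, 0, -1], [0, 0, 0, 0, 0, 0, -1], [0, 0, 0, 0, 0, 0, -1]]]}}

```text
t: 7.83
position: [0.5192, -0.2634, 0.048]
tool_rot: [[0.303, 0.953, 0.001], [0.953, -0.303, -0.001], [-0.0, 0.001, -1.0]]
ft_force: [0.5, -0.1, -0.2]
grip_width: 0.16
finger_force: 0.0
```

{"api": "move_arm", "payload": {"plan": [[[0, 0, 0, 0, 0, 0, -1], [0, 0, 0, 0, 0, 0, -1], [0, 0, 0, 0, 0, 0, -1], [0, 0, 0, 0, 0, 0, -1], [0, 0, 0, 0, 0, 0, -1]]]}}

```text
t: 8.25
position: [0.5191, -0.2633, 0.0478]
tool_rot: [[0.303, 0.953, 0.0], [0.953, -0.303, -0.0], [-0.0, 0.0, -1.0]]
ft_force: [-0.7, -0.5, 5.3]
grip_width: 0.104
finger_force: 30.0
```

{"api": "move_arm", "payload": {"plan": [[[0, 0, 0.02, 0, 0, 0, -1], [0, 0, 0.06, 0, 0, 0, -1], [0, 0, 0.11, 0, 0, 0, -1], [0, 0, 0.16, 0, 0, 0, -1], [0, 0, 0.21, 0, 0, 0, -1]]]}}

```text
t: 8.67
position: [0.5183, -0.2628, 0.2166]
tool_rot: [[0.303, 0.953, -0.001], [0.953, -0.303, 0.001], [0.0, -0.001, -1.0]]
ft_force: [0.6, -1.2, 0.4]
grip_width: 0.099
finger_force: 30.0
```

{"api": "move_arm", "payload": {"plan": [[[0, 0.02, 0.02, 0, 0, 0.18, -1], [0, 0.045, 0.02, 0, 0, 0.36, -1], [0, 0.07, 0.02, 0, 0, 0.54, -1], [0, 0.09, 0.02, 0, 0, 0.72, -1], [0, 0.11, 0.02, 0, 0, 0.92, -1]]]}}

```text
t: 9.08
position: [0.5186, -0.1742, 0.2313]
tool_rot: [[-0.156, 0.988, -0.0], [0.988, 0.156, 0.0], [0.0, -0.0, -1.0]]
ft_force: [0.0, 0.5, 0.4]
grip_width: 0.101
finger_force: 30.0
```

{"api": "move_arm", "payload": {"plan": [[[0, 0.02, 0, 0, 0, 0.18, -1], [0, 0.045, 0, 0, 0, 0.36, -1], [0, 0.07, 0, 0, 0, 0.54, -1], [0, 0.09, 0, 0, 0, 0.72, -1], [0, 0.11, 0, 0, 0, 0.92, -1]]]}}

```text
t: 9.5
position: [0.5185, -0.0861, 0.231]
tool_rot: [[-0.578, 0.816, -0.001], [0.816, 0.578, 0.0], [0.001, -0.001, -1.0]]
ft_force: [0.3, 0.1, -0.3]
grip_width: 0.099
finger_force: 30.0
```

{"api": "move_arm", "payload": {"plan": [[[0, 0.02, 0, 0, 0, 0.18, -1], [0, 0.045, 0, 0, 0, 0.36, -1], [0, 0.07, 0, 0, 0, 0.54, -1], [0, 0.09, 0, 0, 0, 0.72, -1], [0, 0.11, 0, 0, 0, 0.92, -1]]]}}

```text
t: 9.92
position: [0.5185, 0.0019, 0.231]
tool_rot: [[-0.88, 0.474, -0.001], [0.474, 0.88, 0.0], [0.001, -0.0, -1.0]]
ft_force: [-0.2, 0.2, -0.0]
grip_width: 0.102
finger_force: 30.0
```

{"api": "move_arm", "payload": {"plan": [[[0, 0.02, 0, 0, 0, 0.18, -1], [0, 0.045, 0, 0, 0, 0.36, -1], [0, 0.06, 0, 0, 0, 0.54, -1], [0, 0.08, 0, 0, 0, 0.72, -1], [0, 0.08, 0, 0, 0, 0.92, -1]]]}}

```text
t: 10.33
position: [0.5184, 0.0672, 0.231]
tool_rot: [[-0.999, 0.033, -0.001], [0.033, 0.999, 0.001], [0.001, 0.001, -1.0]]
ft_force: [0.4, 1.2, 0.0]
grip_width: 0.1
finger_force: 30.0
```

{"api": "move_arm", "payload": {"plan": [[[0, 0, 0, 0, 0, 0, -1], [0, 0, 0, 0, 0, 0, -1], [0, 0, 0, 0, 0, 0, -1], [0, 0, 0, 0, 0, 0, -1], [0, 0, 0, 0, 0, 0, -1]]]}}

```text
t: 10.75
position: [0.5189, 0.0644, 0.2314]
tool_rot: [[-0.999, 0.041, -0.0], [0.041, 0.999, -0.0], [0.0, -0.0, -1.0]]
ft_force: [-0.2, -0.6, -0.2]
grip_width: 0.1
finger_force: 30.0
```

Run:
```python
from h import *
c=cam('wrist'); im=env.capture('wrist'); cv2.imwrite('pics/w3.png',im)
s=env.observe(); print(s['position'],s['tool_rot'])
for t in ['laser_key','switch_face']:
    r=pin('wrist',t,c); print(t,[(a,b,proj(c,b)[0].round()) for a,b in r])
im=env.capture('side'); cv2.imwrite('pics/side3.png',im); c=cam('side'); print(pin('side','laser_key',c))
```

```text
[0.51895817 0.06443113 0.23136878] [[-9.99182406e-01  4.04291234e-02 -7.52558247e-05]
 [ 4.04291336e-02  9.99182399e-01 -1.39625119e-04]
 [ 6.95493743e-05 -1.42553490e-04 -9.99999987e-01]]
laser_key [(0.8, array([0.5176, 0.0656, 0.224 ]), array([318., 235.])), (0.7, array([ 0.4164, -0.2601,  0.0019]), array([ 44., 100.]))]
switch_face [(0.81, array([0.5308, 0.0704, 0.13  ]), array([323., 210.]))]
[(0.8, array([ 0.6403, -0.3241,  0.0105])), (0.68, array([ 0.4117, -0.2604,  0.0126])), (0.51, array([0.5152, 0.0672, 0.2223])), (0.23, array([ 0.5211, -0.265 ,  0.0015]))]
```

View pics/w3.png

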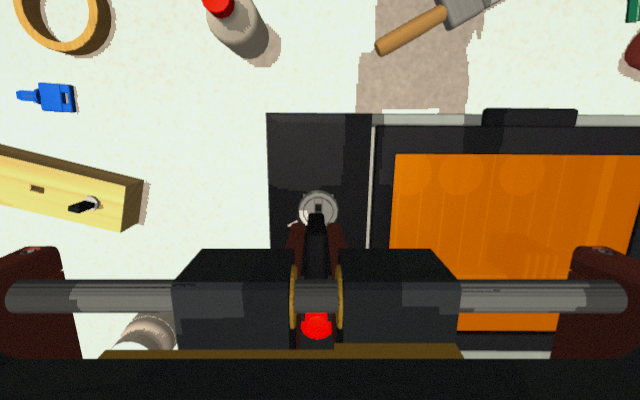

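Run:
```python
from h import *
c=cam('wrist'); im=cv2.imread('pics/w3.png')
s=env.observe(); T=np.eye(4);T[:3,:3]=s['tool_rot'];T[:3,3]=s['position']
def tp(l): return proj(c,[(T@np.r_[p,1])[:3] for p in l]).round(1).tolist()
print('head +x end z24..',tp([[.016,0,-.03],[.016,0,.0035]]),'shoulder ctr/xfront',tp([[0,0,.0075],[.009,0,.0075],[0,.009,.0075],[0,-.009,.0075]]),'tip corners',tp([[.004,.0009,.0295],[-.004,.0009,.0295],[.004,-.0009,.0295]]))
print('switch',proj(c,[.5306,.0675,.131]))
cv2.imwrite('pics/crop3.png',cv2.resize(im[182:258,275:360],None,fx=7.5,fy=7.5,interpolation=0))
```

```text
head +x end z24.. [[316.0, 235.3], [315.9, 213.5]] shoulder ctr/xfront [[315.9, 237.6], [315.9, 223.0], [331.3, 237.6], [300.5, 237.6]] tip corners [[317.3, 219.2], [317.3, 230.8], [314.5, 219.2]]
switch [[319.53426218 210.64759989]]
```

View pics/crop3.png

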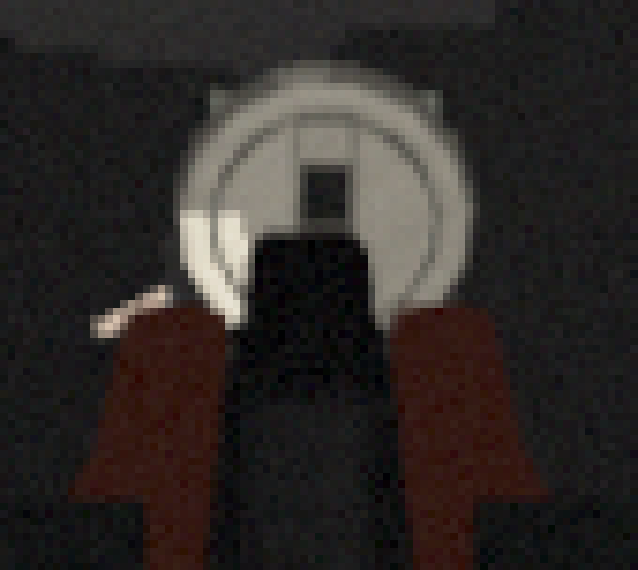

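Run:
```python
from h import *
c=cam('wrist'); im=cv2.imread('pics/w3.png')
g=cv2.GaussianBlur(im.max(2),(0,0),.7)
# bezel outer edge: rays from approx centre, upper part only
ctr=np.array([318.5,210.]); P=[]
for a in np.radians(np.arange(-205,26,5)):
    r=np.arange(14,25,.1); xy=ctr+np.c_[np.cos(a)*r,np.sin(a)*r]
    v=cv2.remap(g.astype(np.float32),xy[:,:1].astype(np.float32),xy[:,1:].astype(np.float32),1).ravel()
    k=np.where((v[:-1]>=85)&(v[1:]<85))[0]
    if len(k): P.append(xy[k[-1]])
P=np.array(P); W=atz(c,P,.131)[:,:2]
from scipy.optimize import least_squares
f=least_squares(lambda q:np.hypot(*(W-q[:2]).T)-q[2],[.53,.067,.0185],loss='soft_l1',f_scale=.0005)
print(f.x,len(P),np.abs(f.fun).max()); print(proj(c,[*f.x[:2],.131]))
print('with bias px', atz(c,proj(c,[*f.x[:2],.131])-[.6,-.4],.131))
e=np.array([[300,165],[352,165]])
print('strip front edge z.123',atz(c,[[268,115],[371,115]],.123)); p=atz(c,[[268,115],[269.,240]],.123); d=p[1]-p[0]; print('yaw',np.degrees(np.arctan2(d[1],d[0])))
```

```text
[0.53035695 0.06587908 0.01741947] 47 0.001363737824709551
[[317.6950319  210.45366118]]
with bias px [[0.5307054  0.06533409 0.131     ]]
strip front edge z.123 [[0.44697427 0.02702295 0.123     ]
 [0.45039269 0.11405124 0.123     ]]
yaw -3.944981643682182
```

{"api": "move_arm", "payload": {"plan": [[[0.005, 0.001, -0.02, 0, 0, 0, -1], [0.01, 0.002, -0.04, 0, 0, 0, -1], [0.0146, 0.002, -0.06, 0, 0, 0, -1], [0.0146, 0.002, -0.076, 0, 0, 0, -1], [0.0146, 0.002, -0.076, 0, 0, 0, -1]]]}}

```text
t: 11.42
position: [0.5289, 0.0664, 0.1682]
tool_rot: [[-0.999, 0.039, -0.005], [0.039, 0.999, -0.0], [0.005, -0.0, -1.0]]
ft_force: [-0.2, 0.4, -0.3]
grip_width: 0.101
finger_force: 30.0
```

{"api": "move_arm", "payload": {"plan": [[[0, 0, 0, 0, 0, 0, -1], [0, 0, 0, 0, 0, 0, -1], [0, 0, 0, 0, 0, 0, -1], [0, 0, 0, 0, 0, 0, -1], [0, 0, 0, 0, 0, 0, -1]]]}}

```text
t: 11.83
position: [0.5311, 0.0664, 0.1714]
tool_rot: [[-0.999, 0.039, 0.001], [0.039, 0.999, -0.0], [-0.001, -0.0, -1.0]]
ft_force: [-0.3, 0.6, -0.6]
grip_width: 0.1
finger_force: 30.0
```

Run:
```python
from h import *
c=cam('wrist'); im=env.capture('wrist'); cv2.imwrite('pics/w4.png',im)
s=env.observe(); print(s['position'])
T=np.eye(4);T[:3,:3]=s['tool_rot'];T[:3,3]=s['position']
def tp(l): return proj(c,[(T@np.r_[p,1])[:3] for p in l]).round(1).tolist()
print('head end bottom',tp([[.016,.0045,.0035],[.016,-.0045,.0035]]))
a=np.radians(np.arange(0,360,3)); q=proj(c,np.c_[.5305+.0185*np.cos(a),.0662+.0185*np.sin(a),0*a+.131]); print(q.min(0),q.max(0),proj(c,[.5305,.0662,.131]))
k=proj(c,[[.5305-.007,.0662+.0029,.131],[.5305-.007,.0662-.0029,.131]]); print('keyway',k)
w=cv2.resize(im[172:248,275:360],None,fx=7,fy=7,interpolation=0)
si=env.capture('side'); cv2.imwrite('pics/side4.png',si); u=proj(cam('side'),[.53,.066,.15])[0].astype(int)
v=cv2.resize(si[u[1]-38:u[1]+38,u[0]-20:u[0]+9+0],None,fx=7,fy=7,interpolation=0)
cv2.imwrite('pics/crop4.png',np.hstack([w,v]))
```

```text
[0.53096364 0.06642086 0.17128035]
head end bottom [[323.9, 213.2], [307.9, 213.2]]
[288.60993706 192.72735459] [342.39973705 243.92171139] [[315.50708882 218.87367056]]
keyway [[319.35602738 208.96206511]
 [310.86286703 209.27789544]]
```

View pics/crop4.png

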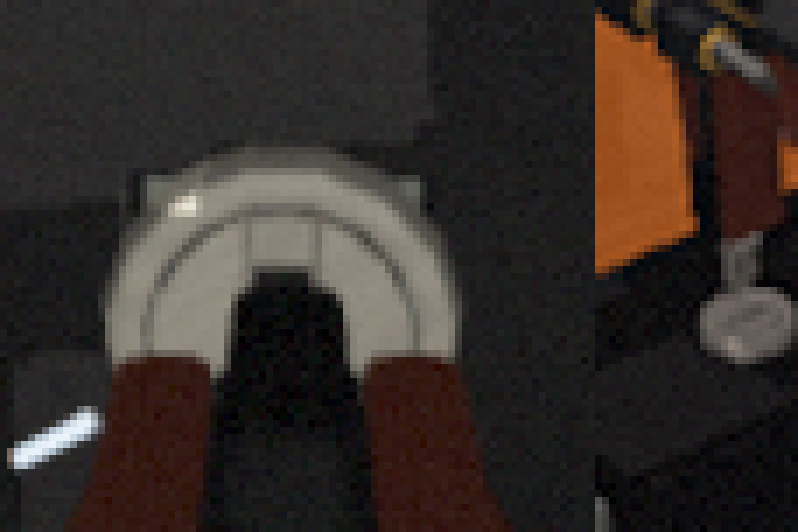

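{"api": "move_arm", "payload": {"plan": [[[0, 0, -0.005, 0, 0, 0, -1], [0, 0, -0.01, 0, 0, 0, -1], [0, 0, -0.015, 0, 0, 0, -1], [0, 0, -0.02, 0, 0, 0, -1], [0, 0, -0.022, 0, 0, 0, -1]]]}}

```text
t: 12.35
position: [0.5313, 0.0663, 0.1525]
tool_rot: [[-0.999, 0.039, 0.001], [0.039, 0.999, -0.0], [-0.001, -0.0, -1.0]]
ft_force: [2.7, 0.0, 0.3]
grip_width: 0.103
finger_force: 30.0
```

{"api": "move_arm", "payload": {"plan": [[[0, 0, -0.004, 0, 0, 0, -1], [0, 0, -0.008, 0, 0, 0, -1], [0, 0, -0.012, 0, 0, 0, -1], [0, 0, -0.016, 0, 0, 0, -1], [0, 0, -0.016, 0, 0, 0, -1]]]}}

```text
t: 12.77
position: [0.5314, 0.0664, 0.1399]
tool_rot: [[-0.999, 0.039, 0.001], [0.039, 0.999, -0.0], [-0.001, -0.0, -1.0]]
ft_force: [5.9, -0.1, -2.5]
grip_width: 0.098
finger_force: 30.0
```

{"api": "move_arm", "payload": {"plan": [[[0.0006, 0, -0.001, 0, 0, 0, -1], [0.0006, 0, -0.002, 0, 0, 0, -1], [0.0006, 0, -0.003, 0, 0, 0, -1], [0.0006, 0, -0.004, 0, 0, 0, -1], [0.0006, 0, -0.004, 0, 0, 0, -1]]]}}

```text
t: 13.18
position: [0.5316, 0.0664, 0.1386]
tool_rot: [[-0.999, 0.039, 0.001], [0.039, 0.999, -0.0], [-0.001, -0.0, -1.0]]
ft_force: [0.5, -0.4, 12.0]
grip_width: 0.099
finger_force: 30.0
```

{"api": "move_arm", "payload": {"plan": [[[0, 0, 0, 0, 0, -0.15, -1], [0, 0, 0, 0, 0, -0.35, -1], [0, 0, 0, 0, 0, -0.55, -1], [0, 0, 0, 0, 0, -0.75, -1], [0, 0, 0, 0, 0, -0.95, -1]]]}}

```text
t: 13.6
position: [0.5318, 0.0661, 0.1387]
tool_rot: [[-0.869, 0.495, 0.002], [0.495, 0.869, -0.001], [-0.002, 0.0, -1.0]]
ft_force: [0.8, -1.8, 12.8]
grip_width: 0.099
finger_force: 30.0
```

{"api": "move_arm", "payload": {"plan": [[[0, 0, 0, 0, 0, -0.2, -1], [0, 0, 0, 0, 0, -0.4, -1], [0, 0, 0, 0, 0, -0.6, -1], [0, 0, 0, 0, 0, -0.8, -1], [0, 0, 0, 0, 0, -0.95, -1]]]}}

```text
t: 14.02
position: [0.5318, 0.0661, 0.1386]
tool_rot: [[-0.546, 0.838, 0.002], [0.838, 0.546, -0.001], [-0.002, 0.001, -1.0]]
ft_force: [1.0, -1.6, 12.1]
grip_width: 0.099
finger_force: 30.0
```

Run:
```python
from h import *
s=env.observe(); R=s['tool_rot']; print(s['position'],np.degrees(np.arctan2(R[1,1],R[0,1])),s['ft_force'],s['wrist_torque'],s['joints'][5])
```

```text
[0.53179676 0.0661196  0.13863143] 33.07639921930725 [ 0.96495122 -1.64496592 12.0814838 ] [-0.36161675 -0.13219461  0.03697467] -0.5816290721943997
```

{"api": "move_arm", "payload": {"plan": [[[0, 0, 0, 0, 0, -0.12, -1], [0, 0, 0, 0, 0, -0.24, -1], [0, 0, 0, 0, 0, -0.34, -1], [0, 0, 0, 0, 0, -0.42, -1], [0, 0, 0, 0, 0, -0.42, -1]]]}}

```text
t: 14.43
position: [0.5319, 0.0662, 0.1387]
tool_rot: [[-0.362, 0.932, 0.002], [0.932, 0.362, -0.001], [-0.001, 0.002, -1.0]]
ft_force: [0.9, -1.5, 12.2]
grip_width: 0.098
finger_force: 30.0
```

Run:
```python
from h import *
s=env.observe(); R=s['tool_rot']; print(s['position'],np.degrees(np.arctan2(R[1,1],R[0,1])),s['ft_force'],s['wrist_torque'])
```

```text
[0.53191281 0.06616841 0.13866886] 21.202137103632396 [ 0.86604195 -1.49093758 12.24775372] [-0.34701369 -0.11287994 -0.03591258]
```

{"api": "move_arm", "payload": {"plan": [[[0, 0, 0, 0, 0, -0.08, -1], [0, 0, 0, 0, 0, -0.16, -1], [0, 0, 0, 0, 0, -0.24, -1], [0, 0, 0, 0, 0, -0.24, -1], [0, 0, 0, 0, 0, -0.24, -1]]]}}

```text
t: 14.85
position: [0.5319, 0.0661, 0.1386]
tool_rot: [[-0.25, 0.968, 0.002], [0.968, 0.25, -0.001], [-0.001, 0.002, -1.0]]
ft_force: [1.9, -1.6, 12.9]
grip_width: 0.1
finger_force: 30.0
```

Run:
```python
from h import *
s=env.observe(); R=s['tool_rot']; print(s['position'],np.degrees(np.arctan2(R[1,1],R[0,1])),s['ft_force'],s['wrist_torque'])
```

```text
[0.53187559 0.06610363 0.13864957] 14.449880185256433 [ 1.87338304 -1.64215494 12.93154176] [-0.30573664 -0.11931611  0.09393094]
```

{"api": "move_arm", "payload": {"plan": [[[0, 0, 0, 0, 0, -0.06, -1], [0, 0, 0, 0, 0, -0.12, -1], [0, 0, 0, 0, 0, -0.16, -1], [0, 0, 0, 0, 0, -0.16, -1], [0, 0, 0, 0, 0, -0.16, -1]]]}}

```text
t: 15.27
position: [0.5318, 0.0662, 0.1386]
tool_rot: [[-0.172, 0.985, 0.002], [0.985, 0.172, -0.001], [-0.001, 0.002, -1.0]]
ft_force: [-0.1, -0.4, 12.4]
grip_width: 0.102
finger_force: 30.0
```

Run:
```python
from h import *
s=env.observe(); R=s['tool_rot']; print(s['position'],np.degrees(np.arctan2(R[1,1],R[0,1])),s['ft_force'],s['wrist_torque'])
```

```text
[0.53178955 0.06619503 0.13861291] 9.893396190044747 [-0.06681659 -0.40363539 12.43340073] [-0.23475962 -0.05619664  0.28483428]
```

{"api": "move_arm", "payload": {"plan": [[[0, 0, 0.001, 0, 0, 0.06, -1], [0, 0, 0.001, 0, 0, 0.13, -1], [0, 0, 0.001, 0, 0, 0.13, -1], [0, 0, 0.001, 0, 0, 0.13, -0.4], [0, 0, 0.001, 0, 0, 0.13, -0.4]]]}}

```text
t: 15.68
position: [0.5294, 0.0665, 0.1374]
tool_rot: [[-0.235, 0.972, -0.003], [0.972, 0.235, 0.0], [0.001, -0.003, -1.0]]
ft_force: [-0.5, 1.0, -0.9]
grip_width: 0.216
finger_force: 0.0
```

{"api": "move_arm", "payload": {"plan": [[[0, 0, 0, 0, 0, 0, -0.4], [0, 0, 0, 0, 0, 0, -0.4], [0, 0, 0.01, 0, 0, 0, -0.4], [0, 0, 0.03, 0, 0, 0, -0.4], [0, 0, 0.06, 0, 0, 0, -0.4]]]}}

```text
t: 16.1
position: [0.529, 0.0664, 0.1848]
tool_rot: [[-0.235, 0.972, -0.005], [0.972, 0.235, 0.0], [0.001, -0.005, -1.0]]
ft_force: [0.5, 0.0, -0.3]
grip_width: 0.302
finger_force: 0.0
```

{"api": "move_arm", "payload": {"plan": [[[0, 0, 0.04, 0, 0, 0, -0.4], [0, 0, 0.08, 0, 0, 0, -0.4], [-0.02, 0, 0.1, 0, 0, 0, -0.4], [-0.04, 0, 0.1, 0, 0, 0, -0.4], [-0.04, 0, 0.1, 0, 0, 0, -0.4]]]}}

```text
t: 16.52
position: [0.497, 0.0666, 0.2674]
tool_rot: [[-0.235, 0.972, 0.0], [0.972, 0.235, 0.0], [0.0, 0.0, -1.0]]
ft_force: [-1.0, -0.6, -0.1]
grip_width: 0.3
finger_force: 0.0
```

Run:
```python
from h import *
c=cam('wrist'); im=env.capture('wrist'); print(pin('wrist','laser_key',c),pin('wrist','lid_edge',c))
u=proj(c,[.531,.066,.14])[0].astype(int); print(u)
si=env.capture('side'); cs=cam('side'); print(pin('side','laser_key',cs)); v=proj(cs,[.53,.066,.15])[0].astype(int)
y,x=max(u[1]-45,0),max(u[0]-45,0)
a=cv2.resize(im[y:y+90,x:x+90],(400,400),interpolation=2); b=cv2.resize(si[v[1]-60:v[1]+60,v[0]-60:v[0]+60],(400,400),interpolation=2)
cv2.imwrite('pics/end.png',np.hstack([a,b]))
```

```text
[(0.64, array([0.53  , 0.0675, 0.131 ]))] []
[350 199]
[(0.58, array([0.5293, 0.0722, 0.1304])), (0.56, array([ 0.4136, -0.2579,  0.0122])), (0.52, array([ 0.6386, -0.3245,  0.0103]))]
```

View pics/end.png

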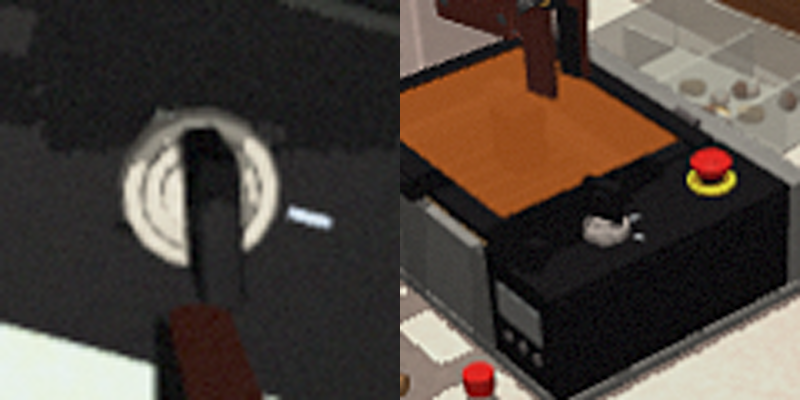

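The key stands seated in the switch with its head turned about 75° from off (wrist crop at (210,200)). The lid is flat and the gripper is clear, so I'm handing the job in.

```bash
python3 -c "
from rig import env
print(env.finish_job())"
```

```text
the job is handed in; nothing more can be done
None
```

I pushed the lid shut, put the laser key all the way into the switch and turned it clockwise to the stop, then handed the job in at about 17 s; the hand-in returned no verdict, so I can't confirm a pass.

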